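Secure one radio module, pull the other and hold it up to the inspection camera

TASK

Swing the turnbutton of the module dock fully across the top of the blue-tabbed module, so that it is secured and stays in, and then pull the red-tabbed module straight up out of its pocket. Hold the red module in the air 120 mm in front of the inspection camera's lens, its green contact face square to the lens and centred on it, right way up but leaned back to suit the camera's downward tilt, and finish while still holding it there steadily. Do not touch the camera, and leave the blue module in its pocket and the other things on the desk where they are.

Things in the scene. Friction and masses are not known exactly. Their poses are not given: they have to be found in the camera images.
- deck (a point): Middle of the top of the grey module dock (fixed, 100 x by 240 y by 45 mm tall), 45 mm above the desk, on the turnbutton's axis. Dock x points away from the robot, y left, z up. Two pockets 35 mm deep, centred 75 mm to either side along y, with 1.5 mm play a side. A seated module's shoulder (top of its block) is 15 mm and its tab's top 59 mm above the deck.
- button (a joint): Turnbutton on the dock: steel blade 20 mm wide, 6 thick, reaching 58 mm from its pivot, underside 19 mm above the deck, 4 over the shoulders. 0: it points to dock -x, both modules free; positive swings it to dock +y, negative to -y. +-1.57: right across the module on that side; stops at +-1.6. Starts within 0.35 of 0; light friction (about 1.2 N at the peg); stays where left.
- peg (a point): Middle of the upright yellow round peg on the blade, by which the turnbutton is swung: 10 mm diameter, 44 mm tall (25 to 69 mm above the deck), 34 mm from the pivot. This point is 47 mm above the deck and moves on a circle of 34 mm radius about the vertical axis through deck.
- red_centre (a point): Centre of the red-tabbed module to be shown, 47 mm above its underside; it starts in either pocket, axes as the dock's. Aluminium block 40 x by 56 y by 50 mm tall, and on the middle of its top an upright red pull tab 34 x by 12 y by 44 mm tall; about 0.13 kg. Grasp it by the tab, fingers closing along y: the tab spans 3 to 47 mm above this point, its middle 25.
- red_face (a point): Middle of the red module's +x face (away from the robot while seated), the green panel with seven brass contacts: 22 mm below and 20 mm in +x of red_centre. Its axes are the module's: x points out of the face, z up.
- red: The same red-tabbed module, origin at the middle of its underside, same axes.
- blue_centre (a point): Centre, 47 mm above its underside, of the blue-tabbed module that stays, in the other pocket; same size and axes as the red one.
- view (a point): Where the middle of the red module's contact face must be: a point in the air on the camera's optical axis, 120 mm before the lens. x points from here straight into the lens (away from the robot, 25 degrees upward), y is level, z is up and leaned back to the robot by 25 degrees. Held right, red_face has the same x, y and z directions.
- lens_front (a point): Middle of the inspection camera's lens front, same axes as view. White camera head 46 mm across, 62 mm long behind this point, clamped to a steel post 374 mm tall about 70 mm behind the lens; it looks toward the robot and 25 degrees downward. Its height on the post differs from time to time.
- camera: Stand of the inspection camera, fixed: dark steel foot 110 x 130 x 14 mm, its middle 130 mm and the post 135 mm in +x of this origin, which lies on the bare desk in front of it. Not to be touched, nor what it carries.
- dock: The dock, origin at the middle of its underside (same axes as deck).
- mic: Bystander: black hand microphone 85 x 55 x 30 mm, lying.
- walkie: Bystander: black handheld radio 115 x 56 x 32 mm, lying, with a 120 mm antenna along its +x.
- morse_key: Bystander: Morse key, wooden foot 120 x 70 mm, 47 mm tall.
- mug: Bystander: blue mug, 80 mm across, 95 mm tall.
- parts_tray: Bystander: grey parts tray 120 x 160 x 35 mm.
- driver: Bystander: orange screwdriver 170 mm long, lying.
Things that resemble listed ones, but are neither listed nor needed, are in the scene too. Leave any pink look-alike of the red alone.

How it is judged:
By the outcome, as a careful person would: the job done as asked, in the order asked, and still so for the second after the job is handed in, while the arm keeps its last pose, push and grip.
It also fails if it takes over 53 s, if anything falls off the work surface, if the arm or the gripper's body presses on something with over 40 N, if the wrist force passes 120 N, or if a joint passes its speed limit or range.

ROBOT

A 6-joint arm with a two-finger parallel gripper is mounted at the origin on the work surface. World frame = base frame: x ahead of the robot, y to its left, z up, the work surface at z = 0. Lengths are in m, angles in rad, forces in N, time in s.
With the tool pointing down it reaches from about 0.325 to 0.85 m from the base axis. Payload 15.5 kg.
Tool frame: the origin (TCP) lies between the finger pads; the fingertips stand 19 mm ahead of it and the grasp point (between the pads) is the TCP; z points along the fingers, y is the direction in which the jaws open and shut (so a half turn about z gives the same grasp; the last joint's range is limited). The gripper opens to 91 mm and grips with 3 to 60 N. Pads are 32 mm wide; open, the fingers measure 118 mm over their backs; the gripper's body (76 mm by 178 mm) begins 60 mm behind the grasp point.
Start: joints at [1.131, 0.494, 1.345, -0, 1.302, -0.096], TCP at [0.211, 0.588, 0.233] pointing down, gripper open.
Joint ranges: [-2.91, 2.91], [-0.82, 2.16], [0.22, 2.67], [-1.22, 4.37], [0.12, 2.79], [-3.08, 3.08]. Speed limits (rad/s): [1.89, 1.89, 2.57, 3.01, 3.01, 3.01].

INTERFACE

Orientations are given as a rotation vector (axis times angle).
In Python, from station import manip gives the robot as it stands.
- The arm moves only by the tool step_arm, never from a script. Its argument "increments" is a list of rows, each a list of 3 entries, a list of its own where there are three numbers: the shift along the tool's x, y, z scaled (see below), then the turn, a rotation vector about the tool's x, y, z scaled (see below), then the gripper command: -1 is shut, 1 is fully open, values between are in proportion. In form: [[[x, y, z], [rx, ry, rz], jaw], ...]. A call has 1 to 12 rows; each row is the pose to reach, as a shift and turn from the pose commanded when the call began, along the tool's axes at that moment; what a row does not reach only later rows make up. The controller multiplies each number of a shift by 250 mm and each number of a turn by 90 degrees. A row lasts 1/12 s, in which the tool goes at most 41.7 mm and 7.16 degrees, less where a joint would pass 70% of its speed; a pose out of reach is approached as far as the arm can. A call with a number of a shift or a turn outside -1 to 1 is refused whole. A call with a gripper value outside its range is refused whole. The fingers move at their own pace and stop on an object; the grip force is fixed at half the most. Time passes only in rows, so rows that repeat a pose let the fingers close. It gives the time, the measured TCP pose, the force and the opening at its end, in the units of the state.
- manip.sense(): the state, without advancing time (a new reading comes with each control period).
- manip.get_image(name): name is "side" or "top"; returns (picture, depth): 400x640x3 uint8, red, green, blue; 400x640 float32, m along the optical axis (not along the pixel's ray), 0 where there is no reading.
- manip.get_calibration(name): a dict with "vertical_fov" (degrees; the focal length in pixels is half the picture's height over the tangent of half this angle, whatever the lens; pixels are square), "cx", "cy" (the principal point, pixels), "world_from_camera" (4x4, takes a point from camera to world coordinates). Camera axes: x right, y down, z forward; pixel columns grow to the right and rows downward; lengths in m; the calibration is good to about 2 mm. A picture is of the moment at which its call begins. get_calibration takes no time and is no camera call.
- manip.finish_job(): hands the job in, once; it reports no verdict.
Trained networks look in the newest picture that a camera, given by its name, has taken for a name from the list of things; names that differ only in an ending like _2 or _b are one class to them, and where a whole thing is asked for, a point or a joint stands for the part that bears it (a point fixed in the world has none). Each returns a list of dicts, best first, with "p" (0 to 1); they miss things now and then, are a little off and sometimes report something else, mostly with a low value. They report only what shows in the picture. A call takes as long as a camera call. They do not tell look-alikes from the thing itself.
- manip.outline_of(name, camera): "region" (400x640 bool, what is visible of it).
- manip.pinpoint(name, camera): "centre" ([x, y, z] in m, in the coordinates of the camera as it stood for that picture, good to about 4 mm: a listed point, or the origin of a listed thing).
The state is a dict: "time_s": time; "q": joint angles; "qvel": joint speeds; "effort": joint torques, N m; "tool_pos": TCP position; "ee_rot": TCP orientation; "force": force on the tool from outside, world axes, zero at the start; "moment": the same for the moment, N m; "width": opening from 0.0 (shut) to 1.0 (fully open).
Only numpy, scipy, OpenCV 4.12 (cv2) and the standard library are available. Lean on these libraries where they do the work, as an engineer would, in place of code of your own. Each camera call takes 0.05 s, during which the arm holds its last target. There are 200 camera calls.

## Working session

There is one attempt and no reset: what is moved stays moved. The work goes in short steps, Python scripts to look and compute and a tool call to move; the robot and the scene stay as the last step left them, time stands still between calls to the robot, and variables do not carry over. Pictures are saved under pics/ and viewed, about 8 in all and at most 12, crops included, and the job is handed in when it is done.

Besides the shell and the picture viewer there is one more tool, called after "Call:" as name(argument=value, ...), one argument or row to a line, values as JSON. step_arm: Moves the arm, as the interface text tells. Its arguments: {"type":"object","properties":{"increments":{"type":"array","items":{"type":"array"}}},"required":["increments"]}

```bash
mkdir -p pics
cat > h.py <<'E'
import numpy as np, cv2
from station import manip
from scipy.spatial.transform import Rotation as R
def K(cam):
    c=manip.get_calibration(cam); f=200/np.tan(np.radians(c["vertical_fov"])/2)
    return f,c["cx"],c["cy"],np.array(c["world_from_camera"])
def shot(cam,name=None):
    p,d=manip.get_image(cam)
    if name: cv2.imwrite(f"pics/{name}.png",p[:,:,::-1])
    return p,d
def world(cam,p):
    T=K(cam)[3]; return T[:3,:3]@np.array(p)+T[:3,3]
def pix(cam,w):
    f,cx,cy,T=K(cam); p=T[:3,:3].T@(np.array(w)-T[:3,3]); return np.array([cx+f*p[0]/p[2],cy+f*p[1]/p[2]])
def cloud(cam,d):
    f,cx,cy,T=K(cam); v,u=np.mgrid[:400,:640]
    P=np.stack([(u-cx)/f*d,(v-cy)/f*d,d],-1); return P@T[:3,:3].T+T[:3,3]
E
python3 - <<'E'
from h import *
np.set_printoptions(precision=4,suppress=True)
for cam in ("side","top"):
    p,d=shot(cam,cam+"0"); np.savez(f"/tmp/{cam}.npz",p=p,d=d)
    print(cam,K(cam)[0],K(cam)[3][:3])
    for n in ("deck","peg","red_centre","blue_centre","red_face","lens_front","view","camera","dock"):
        for r in manip.pinpoint(n,cam)[:3]:
            w=world(cam,r["centre"]); print(n,round(r["p"],2),w,pix(cam,w).round())
s=manip.sense(); print(s["time_s"],s["tool_pos"],s["ee_rot"],s["force"])
E
```

```text
side 447.6411388396876 [[ 0.7625 -0.4774  0.4368 -0.0726]
 [-0.6468 -0.544   0.5345 -0.7311]
 [-0.0175 -0.6901 -0.7235  1.1174]]
deck 0.91 [0.5426 0.1779 0.0457] [289. 185.]
peg 0.47 [0.5118 0.1819 0.0926] [280. 178.]
red_centre 0.93 [ 0.5001 -0.0445  0.0483] [322. 228.]
red_centre 0.6 [0.5352 0.1098 0.0551] [300. 194.]
red_centre 0.55 [0.4089 0.0961 0.0464] [271. 217.]
blue_centre 0.77 [0.5494 0.2477 0.055 ] [278. 171.]
red_face 0.65 [0.3986 0.114  0.0237] [266. 220.]
red_face 0.6 [ 0.5008 -0.0612  0.0246] [326. 236.]
red_face 0.59 [0.557  0.0986 0.0371] [307. 197.]
lens_front 0.84 [ 0.7254 -0.1574  0.2394] [406. 169.]
view 0.2 [ 0.5777 -0.4802 -0.0036] [447. 318.]
camera 0.39 [ 0.4009 -0.3997 -0.0002] [381. 336.]
dock 0.77 [ 0.545   0.1724 -0.0001] [291. 195.]
top 416.86088573078655 [[-0.0119 -0.9868  0.1615  0.3189]
 [-0.9996  0.0078 -0.0265  0.011 ]
 [ 0.0249 -0.1617 -0.9865  1.2831]]
peg 0.71 [0.5126 0.1793 0.0876] [250. 201.]
red_centre 0.81 [0.5346 0.1006 0.0591] [278. 195.]
red_centre 0.81 [ 0.4993 -0.042   0.0472] [326. 207.]
red_centre 0.76 [0.4085 0.1009 0.0483] [278. 238.]
blue_centre 0.69 [0.55   0.253  0.0577] [227. 191.]
red_face 0.82 [0.4032 0.1201 0.0257] [272. 241.]
red_face 0.65 [0.5546 0.0996 0.0372] [279. 190.]
red_face 0.54 [ 0.5033 -0.0586  0.0285] [331. 207.]
lens_front 0.64 [ 0.7262 -0.1581  0.2445] [372. 111.]
view 0.16 [ 0.4299  0.4743 -0.0006] [156. 234.]
camera 0.34 [0.5507 0.2558 0.0567] [226. 191.]
dock 0.73 [0.5438 0.1729 0.0061] [256. 196.]
1.0 [0.2112 0.5882 0.2329] [-0.5389 -3.095   0.0001] [-0.2619  0.3249  0.3143]
```

Run:
```python
from h import *
a=np.load("/tmp/side.npz")["p"];b=np.load("/tmp/top.npz")["p"]
c=lambda p,u,v,w,h:cv2.resize(p[v:v+h,u:u+w],(400,300),interpolation=cv2.INTER_CUBIC)
im=np.vstack([np.hstack([cv2.resize(a,(400,250)),cv2.resize(b,(400,250))]),np.hstack([c(a,220,120,160,120),c(b,200,150,160,120)])])
cv2.imwrite("pics/m1.png",im[:,:,::-1])
```

```text
(no output)
```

View pics/m1.png

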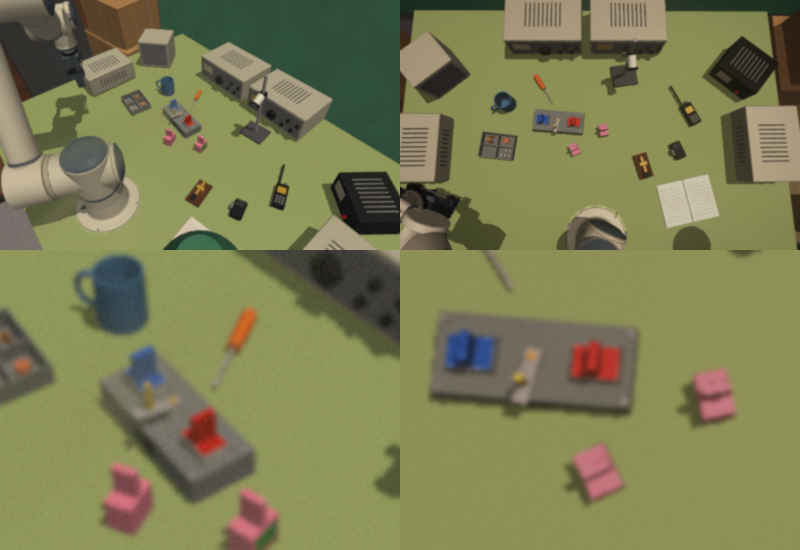

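The overview shows the dock with red module at top-camera (278,195) and blue at (227,191). The blade points toward -x with the yellow peg at (250,201). The pink look-alikes are at top (326,207) and (278,238), and I'll leave those alone. The red choice is the one in the dock's -y pocket. Next I'll fit the dock and camera geometry from depth.

Run:
```python
from h import *
np.set_printoptions(precision=4,suppress=True)
for cam in ("top","side"):
    z=np.load(f"/tmp/{cam}.npz"); p,d=z["p"].astype(int),z["d"]; W=cloud(cam,d).reshape(-1,3); C=p.reshape(-1,3)
    ok=d.ravel()>0
    near=ok&(np.linalg.norm(W[:,:2]-[.543,.177],axis=1)<.16)
    m=near&(abs(W[:,2]-.045)<.008)
    r=cv2.minAreaRect(W[m][:,:2].astype(np.float32)); print(cam,"dock",m.sum(),r,np.median(W[m][:,2]))
    m2=near&(W[:,2]>.075)
    for nm,cc in (("red",(C[:,0]>C[:,1]*1.8)&(C[:,0]>C[:,2]*1.8)),("blue",C[:,2]>C[:,0]*1.5),("yel",(C[:,0]>C[:,2]*1.6)&(C[:,1]>C[:,2]*1.4))):
        k=m2&cc
        if k.sum()>2: print(nm,k.sum(),W[k].mean(0),W[k].min(0),W[k].max(0))
    q=ok&(np.linalg.norm(W[:,:2]-[.76,-.16],axis=1)<.16)
    f=q&(W[:,2]>.006)&(W[:,2]<.024); r=cv2.minAreaRect(W[f][:,:2].astype(np.float32)); print("foot",f.sum(),r,np.median(W[f][:,2]))
    for lo,hi in ((.04,.1),(.1,.16),(.16,.2),(.32,.40)):
        k=q&(W[:,2]>lo)&(W[:,2]<hi); print("post",lo,k.sum(),np.median(W[k],0) if k.sum() else "")
    for n in ("lens_front","camera"):
        o=manip.outline_of(n,cam)
        if o: 
            g=o[0]["region"]; ys,xs=np.nonzero(g); print(n,o[0]["p"],g.sum(),xs.min(),xs.max(),ys.min(),ys.max())
    wh=q&(C.min(1)>120)&(W[:,2]>.18)&(W[:,2]<.38); print("head",wh.sum(),W[wh].min(0),W[wh].max(0),W[wh].mean(0))
    u,s,v=np.linalg.svd(W[wh]-W[wh].mean(0),full_matrices=False); print(s/np.sqrt(wh.sum()),v[0])
a=np.load("/tmp/side.npz")["p"];b=np.load("/tmp/top.npz")["p"]
c=lambda p,u,v,w,h:cv2.resize(p[v:v+h,u:u+w],(400,400),interpolation=cv2.INTER_CUBIC)
cv2.imwrite("pics/m2.png",np.hstack([c(a,370,130,100,100),c(b,320,50,100,100)])[:,:,::-1])
```

```text
top dock 2010 ((0.49945780634880066, 0.17856359481811523), (0.24089480936527252, 0.18972887098789215), 84.1762466430664) 0.04531101004049842
red 64 [0.5346 0.0985 0.1004] [0.5194 0.0921 0.0765] [0.5515 0.1056 0.1088]
blue 77 [0.5484 0.247  0.0981] [0.5331 0.2418 0.0753] [0.5677 0.2547 0.1085]
yel 20 [0.5131 0.1536 0.1052] [0.5058 0.097  0.0835] [0.5199 0.187  0.1195]
foot 1191 ((0.7506409883499146, -0.15837803483009338), (0.30156397819519043, 0.24565865099430084), 69.99624633789062) 0.013866055304739833
post 0.04 362 [ 0.8965 -0.1434  0.0741]
post 0.1 679 [ 0.8975 -0.1517  0.1348]
post 0.16 126 [ 0.9067 -0.1473  0.1617]
post 0.32 107 [ 0.7854 -0.1498  0.3606]
lens_front 0.68 590 354 381 78 113
camera 0.59 1960 336 381 61 139
head 196 [ 0.7283 -0.17    0.2588] [ 0.7986 -0.1426  0.3762] [ 0.7543 -0.1562  0.2775]
[0.0298 0.0084 0.0071] [-0.4755 -0.0525 -0.8782]
side dock 1063 ((0.5018560886383057, 0.1793140470981598), (0.24497967958450317, 0.1903160810470581), 82.92427825927734) 0.04552760589171245
red 81 [0.5323 0.0974 0.0933] [0.5174 0.0906 0.0758] [0.5508 0.1087 0.1099]
blue 25 [0.5472 0.2462 0.1018] [0.5333 0.2403 0.0915] [0.5611 0.2512 0.1081]
yel 53 [0.5226 0.1335 0.0927] [0.5042 0.0905 0.0754] [0.5542 0.1868 0.1136]
foot 1096 ((0.7668291330337524, -0.1518326848745346), (0.2866996228694916, 0.3047580420970917), 40.47903060913086) 0.014265002292854212
post 0.04 613 [ 0.8956 -0.1734  0.0761]
post 0.1 746 [ 0.8977 -0.1645  0.1301]
post 0.16 134 [ 0.9037 -0.1558  0.1628]
post 0.32 109 [ 0.7859 -0.1532  0.3536]
lens_front 0.85 509 400 428 144 173
camera 0.96 1935 383 433 118 230
head 187 [ 0.7245 -0.176   0.2506] [ 0.7975 -0.1418  0.3759] [ 0.7531 -0.1607  0.2725]
[0.0253 0.0103 0.0075] [-0.4736 -0.1132 -0.8734]
```

View pics/m2.png

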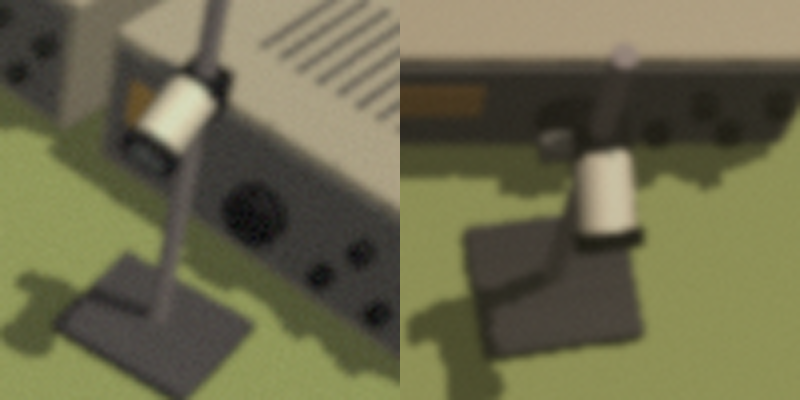

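The crops show the lens at side ~(407,168) and top ~(372,110), with the foot clearly visible. I'll fit the foot, dock and post inside the segmented regions.

Run:
```python
from h import *
np.set_printoptions(precision=4,suppress=True)
from scipy.ndimage import label,binary_opening
F={"foot":[], "dock":[]}
for cam in ("top","side"):
    z=np.load(f"/tmp/{cam}.npz"); p,d=z["p"].astype(int),z["d"]; W=cloud(cam,d); ok=d>0
    def comp(m,w):
        u,v=pix(cam,w).round().astype(int); L,_=label(m); l=np.bincount(L[v-6:v+7,u-6:u+7].ravel())[1:].argmax()+1; return L==l
    f=comp(ok&(abs(W[...,2]-.014)<.006)&(p.max(2)<110)&(abs(W[...,0]-.78)<.1)&(abs(W[...,1]+.155)<.12),[.76,-.155,.014])
    k=comp(ok&(abs(W[...,2]-.045)<.008)&(np.ptp(p,2)<40),[.51,.22,.045] if cam=="top" else [.54,.15,.045])
    for n,m in (("foot",f),("dock",k)):
        P=W[m][:,:2].astype(np.float32); F[n].append(P); print(cam,n,len(P),cv2.minAreaRect(P), P.min(0),P.max(0))
    o=manip.outline_of("camera",cam)[0]["region"]&ok&(abs(W[...,1]+.155)<.06)
    for lo,hi in ((.03,.08),(.08,.13),(.13,.18),(.18,.22),(.33,.365)):
        m=o&(W[...,2]>lo)&(W[...,2]<hi)&(W[...,0]>.76)&(W[...,0]<.82); print("post",lo,m.sum(),W[m].mean(0),np.ptp(W[m],0)) if m.sum() else 0
for n in F: print(n,cv2.minAreaRect(np.vstack(F[n])))
```

```text
top foot 1082 ((0.785682737827301, -0.15132388472557068), (0.11211787909269333, 0.12905654311180115), 7.956826210021973) [ 0.7229 -0.2208] [ 0.8402 -0.0813]
top dock 1889 ((0.5433845520019531, 0.1741340607404709), (0.2407512366771698, 0.1007891297340393), 84.52433776855469) [0.4835 0.0527] [0.6044 0.2974]
post 0.03 32 [ 0.7852 -0.1496  0.0568] [0.0129 0.0152 0.0439]
post 0.08 32 [ 0.7848 -0.1492  0.1046] [0.0094 0.0133 0.0469]
post 0.13 29 [ 0.7853 -0.1473  0.1528] [0.0115 0.0098 0.0491]
post 0.18 5 [ 0.7877 -0.1448  0.1881] [0.0097 0.0045 0.0143]
post 0.33 44 [ 0.7848 -0.1494  0.3481] [0.0105 0.0145 0.034 ]
side foot 906 ((0.783323347568512, -0.1519407033920288), (0.11141949892044067, 0.13121356070041656), 6.768367290496826) [ 0.7232 -0.2223] [ 0.844  -0.0829]
side dock 992 ((0.5421370267868042, 0.17454570531845093), (0.24765396118164062, 0.10183396935462952), 85.03263092041016) [0.4835 0.0488] [0.6005 0.3014]
post 0.03 51 [ 0.7861 -0.1528  0.0546] [0.0147 0.0163 0.0479]
post 0.08 58 [ 0.7867 -0.1529  0.1047] [0.0155 0.0165 0.0494]
post 0.13 62 [ 0.7861 -0.1528  0.156 ] [0.0136 0.0156 0.0495]
post 0.18 37 [ 0.787  -0.1551  0.1988] [0.0144 0.0119 0.0352]
post 0.33 60 [ 0.7859 -0.153   0.3468] [0.0136 0.0154 0.0322]
foot ((0.7843875288963318, -0.15184476971626282), (0.11356142163276672, 0.13121145963668823), 6.47874641418457)
dock ((0.5426028370857239, 0.17444542050361633), (0.247039794921875, 0.10240484029054642), 84.52433776855469)
```

```bash
cat >> h.py <<'E'
D=np.array([.543,.1743,.045]); YD=-.096
def dk(x,y,z): return D+R.from_euler("z",YD).apply([x,y,z])
def down(a):  # tool pointing down, tool y at world angle a
    y=np.array([np.cos(a),np.sin(a),0]); z=np.array([0,0,-1.]); return R.from_matrix(np.c_[np.cross(y,z),y,z])
def inc(p,r,s=None):
    s=s or manip.sense(); r0=R.from_rotvec(s["ee_rot"])
    return (r0.inv().apply(np.array(p)-s["tool_pos"])/.25).round(3).tolist(),((r0.inv()*r).as_rotvec()/(np.pi/2)).round(3).tolist()
def inv_inc(sh,tu,s):
    r0=R.from_rotvec(s["ee_rot"]); return s["tool_pos"]+r0.apply(np.array(sh)*.25), r0*R.from_rotvec(np.array(tu)*np.pi/2)
def st():
    s=manip.sense(); print("t",s["time_s"],"pos",np.round(s["tool_pos"],4),"rot",np.round(s["ee_rot"],4),"F",np.round(s["force"],1),"w",round(s["width"],3),"q",np.round(s["q"],2)); return s
E
cat > cyl.py <<'E'
from h import *
from scipy.optimize import least_squares
np.set_printoptions(precision=4,suppress=True)
A=[]
for cam in ("top","side"):
    z=np.load(f"/tmp/{cam}.npz"); p,d=z["p"].astype(int),z["d"]; W=cloud(cam,d)
    q=(d>0)&(abs(W[...,1]+.158)<.035)&(W[...,0]>.70)&(W[...,0]<.79)&(W[...,2]>.21)&(W[...,2]<.34)
    wh=q&(p.min(2)>120); A.append((W[wh],W[q])); print(cam,wh.sum(),q.sum())
P=np.vstack([a[0] for a in A]); c0=P.mean(0); T=np.radians(25)
def ax(yaw,t): return np.array([np.cos(yaw)*np.cos(t),np.sin(yaw)*np.cos(t),np.sin(t)])
def frame(yaw,t):
    a=ax(yaw,t); y=np.array([-np.sin(yaw),np.cos(yaw),0]); return a,y,np.cross(a,y)
def res(x,P=P):
    a,y,z=frame(x[0],x[3] if len(x)>4 else T); v=P-c0
    return np.hypot(v@y-x[1],v@z-x[2])-x[-1]
for x0 in ([.12,0,-.02,.023],[.12,0,-.02,T,.023]):
    s=least_squares(res,x0,loss="soft_l1",f_scale=.002); x=s.x; print("fit yaw,y,z,(tilt),r",x,"rms",np.std(s.fun))
    a,y,z=frame(x[0],x[3] if len(x)>4 else T); c=c0+y*x[1]+z*x[2]
    for cam,(w,q) in zip("ts",A):
        e=(q-c)@a; h=np.hypot((q-c)@y,(q-c)@z)<.027; e=e[h]; print(cam,"axial pct",np.percentile(e,[0,2,5,50,95]))
    print("c",c,"a",a)
E
python3 cyl.py
python3 - <<'E'
from h import *
for cam in ("top","side"):
    z=np.load(f"/tmp/{cam}.npz"); p,d=z["p"].astype(int),z["d"]; W=cloud(cam,d)
    m=(d>0)&(np.linalg.norm(W[...,:2]-[.513,.18],axis=2)<.025)&(W[...,2]>.078)
    print(cam,m.sum(),W[m].mean(0),W[m].min(0),W[m].max(0))
st(); print(inc(dk(-.034,.002,.12),down(1.475)))
E
```

```text
top 183 551
side 179 497
fit yaw,y,z,(tilt),r [ 0.1253  0.0025 -0.0134  0.0164] rms 0.0020359324235522357
t axial pct [-0.037  -0.036  -0.0341  0.0034  0.0373]
s axial pct [-0.0389 -0.038  -0.037  -0.0038  0.0384]
c [ 0.7567 -0.1556  0.2571] a [0.8992 0.1132 0.4226]
fit yaw,y,z,(tilt),r [ 0.1251  0.0025 -0.0134  0.4356  0.0164] rms 0.0020355774781274684
t axial pct [-0.037  -0.036  -0.0341  0.0034  0.0374]
s axial pct [-0.0389 -0.0379 -0.037  -0.0038  0.0384]
c [ 0.7567 -0.1556  0.2571] a [0.8995 0.1131 0.4219]
top 17 [0.50910859 0.18134451 0.10492676] [0.50536526 0.1777936  0.08078784] [0.51363336 0.18695028 0.11950016]
side 27 [0.50928505 0.18149028 0.09957776] [0.50422704 0.17713852 0.07882404] [0.51459835 0.18868727 0.11696793]
t 1.3 pos [0.2112 0.5882 0.2329] rot [-0.5389 -3.095   0.    ] F [ 0.5  0.8 -0.2] w 1.001 q [ 1.13  0.49  1.35  0.    1.3  -0.1 ]
([-1.675, -1.135, 0.272], [-0.0, -0.0, -0.159])
```

Call:
step_arm(
  increments=[
    [[-1,-0.68,0.1],[0,0,-0.16],-0.4],
    [[-1,-0.68,0.1],[0,0,-0.16],-0.4],
    [[-1,-0.68,0.1],[0,0,-0.16],-0.4],
    [[-1,-0.68,0.1],[0,0,-0.16],-0.4],
    [[-1,-0.68,0.1],[0,0,-0.16],-0.4],
    [[-1,-0.68,0.1],[0,0,-0.16],-0.4],
    [[-1,-0.68,0.1],[0,0,-0.16],-0.4],
    [[-1,-0.68,0.1],[0,0,-0.16],-0.4],
    [[-1,-0.68,0.1],[0,0,-0.16],-0.4],
  ],
)

```text
time_s: 2.05
tool_pos: [0.3911, 0.3408, 0.2077]
ee_rot: [0.152, 3.138, -0.001]
force: [0.6, 0.7, 0.1]
width: 0.374
```

Run:
```python
from h import *
s=st(); print(inc(dk(-.034,.004,.12),down(1.475)),inc(dk(-.034,.004,.055),down(1.475)))
```

```text
t 2.05 pos [0.3911 0.3408 0.2077] rot [ 1.5240e-01  3.1377e+00 -1.1000e-03] F [0.6 0.7 0.1] w 0.374 q [ 0.6   0.37  1.64 -0.    1.13 -0.87]
([-0.533, -0.588, 0.172], [-0.0, 0.0, -0.001]) ([-0.533, -0.588, 0.432], [-0.0, 0.0, -0.001])
```

Call:
step_arm(
  increments=[
    [[-0.533,-0.588,0.15],[0,0,0],-0.4],
    [[-0.533,-0.588,0.15],[0,0,0],-0.4],
    [[-0.533,-0.588,0.15],[0,0,0],-0.4],
    [[-0.533,-0.588,0.15],[0,0,0],-0.4],
    [[-0.533,-0.588,0.15],[0,0,0],-0.4],
    [[-0.533,-0.588,0.15],[0,0,0],-0.4],
    [[-0.533,-0.588,0.15],[0,0,0],-0.4],
  ],
)

```text
time_s: 2.63
tool_pos: [0.5088, 0.1839, 0.17]
ee_rot: [-0.151, -3.138, 0.0]
force: [-1.5, 0.7, -0.5]
width: 0.3
```

Run:
```python
from h import *
s=st(); print(inc(dk(-.034,.004,.055),down(1.475)))
p,d=shot("side"); q,e=shot("top")
c=lambda p,u,v,w,h:cv2.resize(p[v:v+h,u:u+w],(400,400),interpolation=cv2.INTER_CUBIC)
cv2.imwrite("pics/m3.png",np.hstack([c(p,230,125,100,100),c(q,200,150,100,100)])[:,:,::-1])
```

```text
t 2.6333 pos [0.5088 0.1839 0.17  ] rot [-0.1511 -3.1375  0.    ] F [-1.5  0.7 -0.5] w 0.3 q [ 0.24  0.45  1.63  0.    1.06 -1.24]
([-0.004, -0.009, 0.28], [-0.0, -0.0, -0.0])
```

View pics/m3.png

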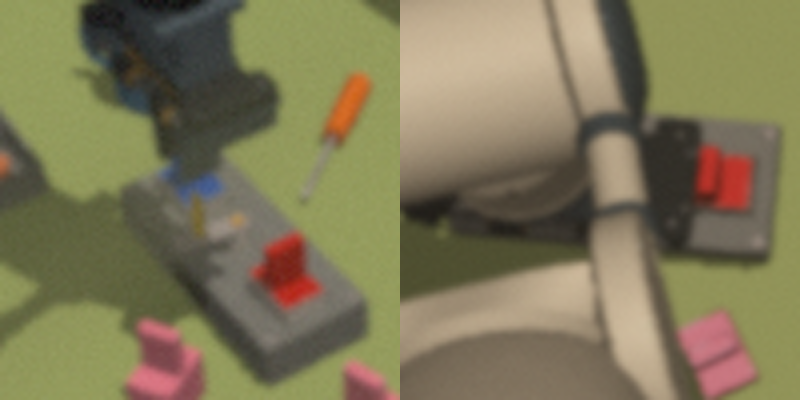

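The side view shows the fingertips at about (279,162), directly above the peg at (280,178). I'll lower the caged jaws around it.

Call:
step_arm(
  increments=[
    [[-0.004,-0.009,0.07],[0,0,0],-0.4],
    [[-0.004,-0.009,0.14],[0,0,0],-0.4],
    [[-0.004,-0.009,0.2],[0,0,0],-0.4],
    [[-0.004,-0.009,0.25],[0,0,0],-0.4],
    [[-0.004,-0.009,0.28],[0,0,0],-0.4],
    [[-0.004,-0.009,0.28],[0,0,0],-0.4],
  ],
)

```text
time_s: 3.23
tool_pos: [0.5076, 0.1835, 0.0994]
ee_rot: [-0.144, -3.136, 0.001]
force: [-0.5, 0.3, 0.6]
width: 0.303
```

Run:
```python
from h import *
s=st()
for th in np.arange(.25,1.66,.125): 
    print(round(th,3),*inc(dk(-.034*np.cos(th),.034*np.sin(th),.055),down(1.475-th)))
```

```text
t 3.2333 pos [0.5076 0.1835 0.0994] rot [-1.4430e-01 -3.1364e+00  7.0000e-04] F [-0.5  0.3  0.6] w 0.303 q [ 0.24  0.55  1.7   0.    0.9  -1.24]
0.25 [-0.013, 0.011, -0.002] [-0.0, -0.001, 0.162]
0.375 [-0.018, 0.027, -0.002] [-0.001, -0.001, 0.241]
0.5 [-0.025, 0.042, -0.002] [-0.001, -0.001, 0.321]
0.625 [-0.034, 0.056, -0.002] [-0.001, -0.001, 0.4]
0.75 [-0.045, 0.069, -0.002] [-0.001, -0.001, 0.48]
0.875 [-0.058, 0.081, -0.002] [-0.001, -0.001, 0.559]
1.0 [-0.071, 0.091, -0.002] [-0.001, -0.001, 0.639]
1.125 [-0.086, 0.099, -0.002] [-0.001, -0.001, 0.719]
1.25 [-0.102, 0.106, -0.002] [-0.001, -0.001, 0.798]
1.375 [-0.118, 0.11, -0.003] [-0.001, -0.001, 0.878]
1.5 [-0.135, 0.112, -0.003] [-0.001, -0.001, 0.957]
1.625 [-0.152, 0.112, -0.003] [-0.001, -0.001, 1.037]
```

Call:
step_arm(
  increments=[
    [[-0.01,0,0],[0,0,0.08],-0.4],
    [[-0.013,0.011,0],[0,0,0.16],-0.4],
    [[-0.018,0.027,0],[0,0,0.235],-0.4],
    [[-0.025,0.042,0],[0,0,0.31],-0.4],
    [[-0.034,0.056,0],[0,0,0.385],-0.4],
    [[-0.045,0.069,0],[0,0,0.46],-0.4],
    [[-0.058,0.081,0],[0,0,0.54],-0.4],
    [[-0.071,0.091,0],[0,0,0.62],-0.4],
    [[-0.086,0.099,0],[0,0,0.7],-0.4],
    [[-0.102,0.106,0],[0,0,0.775],-0.4],
    [[-0.118,0.11,0],[0,0,0.85],-0.4],
    [[-0.118,0.11,0],[0,0,0.88],-0.4],
  ],
)

```text
time_s: 4.23
tool_pos: [0.5412, 0.2082, 0.1014]
ee_rot: [2.121, 2.317, 0.002]
force: [0.3, -0.0, -0.5]
width: 0.302
```

Run:
```python
from h import *
s=st()
for x,y in ((0,.034),(.008,.034),(.012,.034)): print(*inc(dk(x,y,.055),down(-.096)))
```

```text
t 4.2333 pos [0.5412 0.2082 0.1014] rot [2.1205e+00 2.3173e+00 1.7000e-03] F [ 0.3 -0.  -0.5] w 0.302 q [0.26 0.59 1.6  0.   0.95 0.18]
[-0.002, 0.02, 0.006] [0.001, -0.0, 0.118]
[-0.008, 0.051, 0.006] [0.001, -0.0, 0.118]
[-0.011, 0.067, 0.006] [0.001, -0.0, 0.118]
```

Call:
step_arm(
  increments=[
    [[-0.002,0.015,0.002],[0,0,0.06],-0.4],
    [[-0.003,0.025,0.004],[0,0,0.118],-0.4],
    [[-0.005,0.035,0.006],[0,0,0.118],-0.4],
    [[-0.007,0.045,0.006],[0,0,0.118],-0.4],
    [[-0.008,0.051,0.006],[0,0,0.118],-0.4],
    [[-0.008,0.051,0.006],[0,0,0.118],-0.4],
  ],
)

```text
time_s: 4.73
tool_pos: [0.554, 0.2066, 0.0992]
ee_rot: [2.317, 2.122, 0.001]
force: [-0.3, -0.5, -0.2]
width: 0.298
```

Run:
```python
from h import *
s=st()
for x,y in ((.010,.034),(.012,.034)): print(*inc(dk(x,y,.055),down(-.096)))
```

```text
t 4.7333 pos [0.554  0.2066 0.0992] rot [2.3166e+00 2.1215e+00 9.0000e-04] F [-0.3 -0.5 -0.2] w 0.298 q [ 0.26  0.6   1.57 -0.    0.97  0.34]
[0.003, 0.009, -0.003] [0.0, -0.0, 0.005]
[0.003, 0.017, -0.003] [0.0, -0.0, 0.005]
```

Now I'll press gently on toward the stop, watching for force.

Call:
step_arm(
  increments=[
    [[0,0.004,0],[0,0,0.005],-0.4],
    [[0,0.008,0],[0,0,0.005],-0.4],
    [[0,0.012,0],[0,0,0.005],-0.4],
    [[0,0.012,0],[0,0,0.005],-0.4],
  ],
)

```text
time_s: 5.07
tool_pos: [0.5568, 0.2061, 0.0989]
ee_rot: [2.327, 2.11, 0.0]
force: [-1.2, -0.0, -0.1]
width: 0.301
```

Run:
```python
from h import *
s=st()
p,d=shot("side"); q,e=shot("top")
c=lambda p,u,v,w,h:cv2.resize(p[v:v+h,u:u+w],(400,400),interpolation=cv2.INTER_CUBIC)
cv2.imwrite("pics/m4.png",np.hstack([c(p,240,125,80,80),c(q,200,150,100,100)])[:,:,::-1])
```

```text
t 5.0667 pos [0.5568 0.2061 0.0989] rot [2.3274e+00 2.1101e+00 1.0000e-04] F [-1.2 -0.  -0.1] w 0.301 q [ 0.25  0.61  1.56 -0.    0.97  0.35]
```

View pics/m4.png

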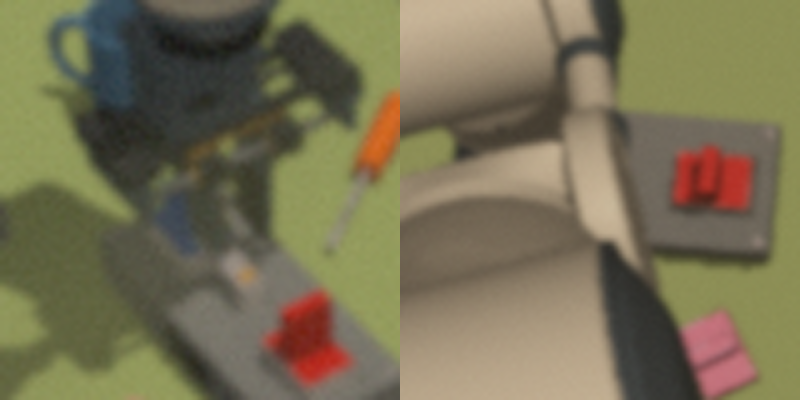

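The blade now lies toward the blue module (side ~(287,178)). There's no stop force yet, so I'll press a little further.

Call:
step_arm(
  increments=[
    [[0,0.004,0],[0,0,0],-0.4],
    [[0,0.008,0],[0,0,0],-0.4],
    [[0,0.008,0],[0,0,0],-0.4],
  ],
)

```text
time_s: 5.42
tool_pos: [0.5576, 0.206, 0.0987]
ee_rot: [-2.327, -2.109, 0.003]
force: [-7.0, 1.7, 4.6]
width: 0.301
```

```bash
python3 -c "
from h import *
st()"
```

```text
t 5.4167 pos [0.5576 0.206  0.0987] rot [-2.3267 -2.1086  0.0027] F [-7.   1.7  4.6] w 0.301 q [0.25 0.61 1.56 0.   0.97 0.35]
```

The stop is reached (7 N with 2 mm commanded). I'll back off and rise.

Call:
step_arm(
  increments=[
    [[0,-0.015,0],[0,0,0],-0.4],
    [[0,-0.025,0],[0,0,0],-0.4],
    [[0,-0.025,-0.1],[0,0,0],-0.4],
    [[0,-0.025,-0.22],[0,0,0],-0.4],
    [[0,-0.025,-0.34],[0,0,0],-0.4],
    [[0,-0.025,-0.36],[0,0,0],-0.4],
  ],
)

```text
time_s: 5.92
tool_pos: [0.5544, 0.2071, 0.1937]
ee_rot: [2.325, 2.108, 0.009]
force: [0.3, 0.2, 0.3]
width: 0.302
```

Run:
```python
from h import *
s=st(); print(inc(dk(0,-.075,.13),down(1.475)),inc(dk(0,-.075,.13),down(1.475-np.pi)))
```

```text
t 5.9167 pos [0.5544 0.2071 0.1937] rot [2.3253 2.1077 0.0093] F [0.3 0.2 0.3] w 0.302 q [ 0.26  0.48  1.48 -0.    1.17  0.35]
([-0.435, -0.032, 0.073], [0.004, 0.002, -1.001]) ([-0.435, -0.032, 0.073], [0.002, -0.004, 0.999])
```

Call:
step_arm(
  increments=[
    [[-0.1,0,0.05],[0,0,0.08],0],
    [[-0.2,0,0.05],[0,0,0.16],0],
    [[-0.3,-0.02,0.05],[0,0,0.24],0],
    [[-0.4,-0.03,0.07],[0,0,0.32],0],
    [[-0.435,-0.032,0.07],[0,0,0.4],0],
    [[-0.435,-0.032,0.073],[0,0,0.5],0],
    [[-0.435,-0.032,0.073],[0,0,0.6],0],
    [[-0.435,-0.032,0.073],[0,0,0.7],0],
    [[-0.435,-0.032,0.073],[0,0,0.8],0],
    [[-0.435,-0.032,0.073],[0,0,0.9],0],
    [[-0.435,-0.032,0.073],[0.002,-0.004,1.0],0],
    [[-0.435,-0.032,0.073],[0.002,-0.004,1.0],0],
  ],
)

```text
time_s: 6.92
tool_pos: [0.5337, 0.0991, 0.1705]
ee_rot: [3.14, -0.053, -0.007]
force: [0.8, -0.0, -0.2]
width: 0.497
```

Run:
```python
from h import *
s=st(); print(inc(dk(0,-.075,.085),down(1.475-np.pi)),inc(dk(0,-.075,.042),down(1.475-np.pi)))
p,d=shot("side"); q,e=shot("top")
c=lambda p,u,v,w,h:cv2.resize(p[v:v+h,u:u+w],(400,400),interpolation=cv2.INTER_CUBIC)
cv2.imwrite("pics/m5.png",np.hstack([c(p,250,125,80,80),c(q,200,150,100,100)])[:,:,::-1])
for cam in("side","top"):
    for n in ("peg","red_centre"):
        for r in manip.pinpoint(n,cam)[:2]: w=world(cam,r["centre"]); print(cam,n,r["p"],w,R.from_euler("z",-YD).apply(w-D))
```

```text
t 6.9167 pos [0.5337 0.0991 0.1705] rot [ 3.1396 -0.0526 -0.0071] F [ 0.8 -0.  -0.2] w 0.497 q [ 0.07  0.45  1.62 -0.    1.07  1.68]
([0.009, -0.003, 0.162], [0.001, 0.003, 0.04]) ([0.01, -0.003, 0.334], [0.001, 0.003, 0.04])
side peg 0.61 [ 0.3990652  -0.4041203  -0.00277497] [-0.08782896 -0.58955352 -0.04777497]
side peg 0.39 [0.54606745 0.20812866 0.09310866] [-0.00018924  0.03396692  0.04810866]
side red_centre 0.87 [ 0.49992623 -0.04527723  0.04873309] [-0.02182838 -0.22269493  0.00373309]
side red_centre 0.61 [0.53468293 0.10476322 0.05755436] [-0.00161349 -0.07001381  0.01255436]
top red_centre 0.68 [ 0.50023324 -0.04289903  0.04405705] [-0.02175075 -0.22029825 -0.00094295]
top red_centre 0.66 [0.54114784 0.17384956 0.00205487] [-0.00180045 -0.0006259  -0.04294513]
```

View pics/m5.png

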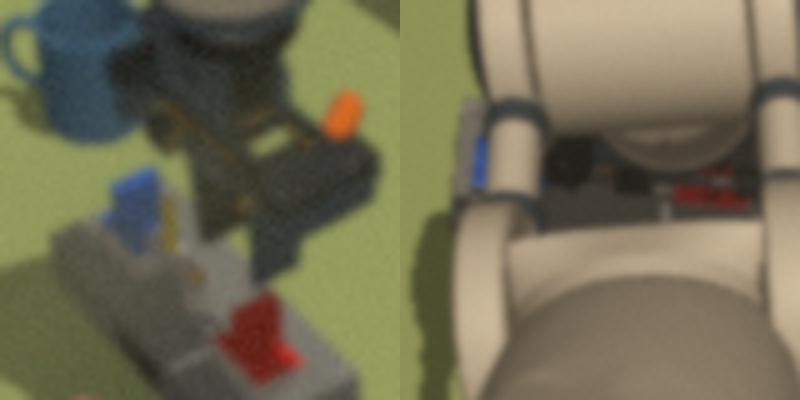

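The blade lies across the blue module and the peg is measured at dock (0, 34 mm), which is about 1.57 rad. The gripper is above the red tab, side ~(303,190). I'll descend and grasp.

Call:
step_arm(
  increments=[
    [[0.01,-0.003,0.04],[0,0,0.04],0],
    [[0.01,-0.003,0.12],[0,0,0.04],0],
    [[0.01,-0.003,0.18],[0,0,0.04],0],
    [[0.01,-0.003,0.24],[0,0,0.04],0],
    [[0.01,-0.003,0.29],[0,0,0.04],0],
    [[0.01,-0.003,0.334],[0,0,0.04],0],
    [[0.01,-0.003,0.334],[0,0,0.04],0],
    [[0.01,-0.003,0.334],[0,0,0.04],-0.4],
    [[0.01,-0.003,0.334],[0,0,0.04],-1],
    [[0.01,-0.003,0.334],[0,0,0.04],-1],
    [[0.01,-0.003,0.334],[0,0,0.04],-1],
    [[0.01,-0.003,0.334],[0,0,0.04],-1],
  ],
)

```text
time_s: 8.22
tool_pos: [0.5362, 0.0998, 0.0877]
ee_rot: [3.137, -0.141, -0.006]
force: [0.6, -0.2, -0.3]
width: 0.166
```

```bash
python3 -c "
from h import *
s=st();print(R.from_euler('z',-YD).apply(s['tool_pos']-D), R.from_rotvec(s['ee_rot']).as_matrix().round(4))"
```

```text
t 8.2167 pos [0.5362 0.0998 0.0877] rot [ 3.137 -0.141 -0.006] F [ 0.6 -0.2 -0.3] w 0.166 q [ 0.08  0.57  1.69 -0.    0.88  1.74]
[ 0.00034385 -0.07486032  0.04267803] [[ 0.996  -0.0897 -0.0039]
 [-0.0897 -0.996  -0.0012]
 [-0.0037  0.0016 -1.    ]]
```

Call:
step_arm(
  increments=[
    [[0,0,0],[0,0,0],-1],
    [[0,0,0],[0,0,0],-1],
    [[0,0,0],[0,0,0],-1],
    [[0,0,-0.03],[0,0,0],-1],
    [[0,0,-0.06],[0,0,0],-1],
    [[0,0,-0.1],[0,0,0],-1],
    [[0,0,-0.14],[0,0,0],-1],
    [[0,0,-0.18],[0,0,0],-1],
    [[0,0,-0.18],[0,0,0],-1],
  ],
)

```text
time_s: 8.97
tool_pos: [0.5373, 0.0999, 0.1346]
ee_rot: [3.137, -0.141, -0.002]
force: [0.6, -0.7, -1.8]
width: 0.13
```

Run:
```python
from h import *
s=st()
p,d=shot("side"); q,e=shot("top")
c=lambda p,u,v,w,h:cv2.resize(p[v:v+h,u:u+w],(400,400),interpolation=cv2.INTER_CUBIC)
cv2.imwrite("pics/m6.png",np.hstack([c(p,250,125,80,80),c(q,200,150,100,100)])[:,:,::-1])
```

```text
t 8.9667 pos [0.5373 0.0999 0.1346] rot [ 3.1373e+00 -1.4140e-01 -2.1000e-03] F [ 0.6 -0.7 -1.8] w 0.13 q [ 0.08  0.5   1.65 -0.    0.99  1.74]
```

View pics/m6.png

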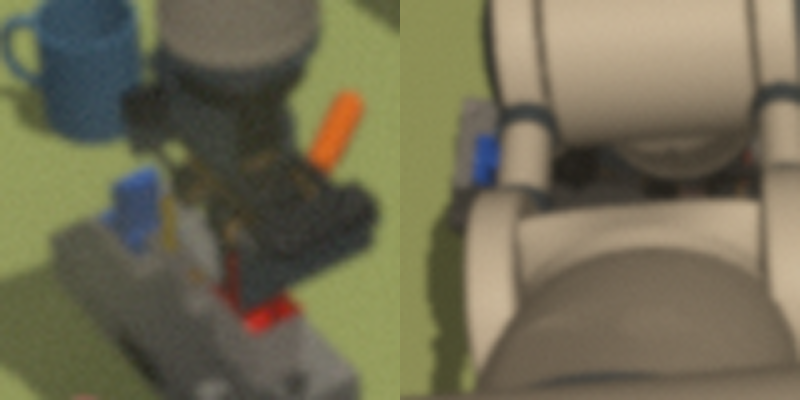

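The red tab is between the fingers, the block is rising from its pocket (side ~(305,188)), and the blue module and blade haven't moved. Next I'll lift higher and compute the viewing pose.

Call:
step_arm(
  increments=[
    [[0,0,-0.1],[0,0,0],-1],
    [[0,0,-0.2],[0,0,0],-1],
    [[0,0,-0.3],[0,0,0],-1],
    [[0,0,-0.4],[0,0,0],-1],
    [[0,0,-0.44],[0,0,0],-1],
    [[0,0,-0.44],[0,0,0],-1],
  ],
)

```text
time_s: 9.57
tool_pos: [0.5376, 0.1, 0.2438]
ee_rot: [3.137, -0.142, -0.002]
force: [-0.2, 0.1, -0.7]
width: 0.133
```

```bash
cat >> h.py <<'E'
L=np.array([.7232,-.159,.2413]); T25=np.radians(25); CY=.125
a=np.array([np.cos(CY)*np.cos(T25),np.sin(CY)*np.cos(T25),np.sin(T25)]); yv=np.array([-np.sin(CY),np.cos(CY),0]); RM=np.c_[a,yv,np.cross(a,yv)]
RT=R.from_matrix(RM@np.diag([1,-1,-1.]))
def tcp(dist=.12,off=(-.020,0,.0527)): return L-dist*a+RM@np.array(off)
E
python3 - <<'E'
from h import *
s=st(); print(L-.12*a,tcp(), inc(tcp(),RT),inc(tcp(.18),RT))
E
```

```text
t 9.5667 pos [0.5376 0.1    0.2438] rot [ 3.1374e+00 -1.4150e-01 -2.2000e-03] F [-0.2  0.1 -0.7] w 0.133 q [ 0.08  0.37  1.52 -0.    1.25  1.74]
[ 0.61529162 -0.17255924  0.19058581] [ 0.57520868 -0.17759587  0.22989586] ([0.25, 1.092, 0.056], [0.03, 0.278, -0.135]) ([0.038, 1.139, 0.158], [0.03, 0.278, -0.135])
```

Call:
step_arm(
  increments=[
    [[0,0.06,0],[0,0.02,-0.01],-1],
    [[0.01,0.15,0],[0.01,0.04,-0.02],-1],
    [[0.01,0.25,0],[0.01,0.07,-0.03],-1],
    [[0.02,0.35,0],[0.01,0.1,-0.05],-1],
    [[0.02,0.45,0],[0.02,0.13,-0.06],-1],
    [[0.03,0.55,0],[0.02,0.16,-0.08],-1],
    [[0.03,0.65,0.02],[0.02,0.2,-0.1],-1],
    [[0.04,0.75,0.04],[0.03,0.23,-0.11],-1],
    [[0.04,0.85,0.06],[0.03,0.26,-0.13],-1],
    [[0.04,0.93,0.08],[0.03,0.278,-0.135],-1],
    [[0.04,0.98,0.1],[0.03,0.278,-0.135],-1],
    [[0.04,1,0.1],[0.03,0.278,-0.135],-1],
  ],
)

```text
time_s: 10.57
tool_pos: [0.5222, -0.1514, 0.2149]
ee_rot: [-3.037, -0.186, -0.663]
force: [-0.1, 0.5, -1.4]
width: 0.131
```

Run:
```python
from h import *
s=st(); print(inc(tcp(),RT),inc(tcp(.15),RT))
```

```text
t 10.5667 pos [ 0.5222 -0.1514  0.2149] rot [-3.0372 -0.1858 -0.6632] F [-0.1  0.5 -1.4] w 0.131 q [-0.56  0.28  1.89  0.43  0.68  0.6 ]
([0.205, 0.13, 0.028], [-0.0, 0.004, -0.002]) ([0.085, 0.13, 0.028], [-0.0, 0.004, -0.002])
```

Call:
step_arm(
  increments=[
    [[0.02,0.04,0.01],[0,0,0],-1],
    [[0.05,0.08,0.02],[0,0.004,-0.002],-1],
    [[0.09,0.11,0.028],[0,0.004,-0.002],-1],
    [[0.13,0.13,0.028],[0,0.004,-0.002],-1],
    [[0.17,0.13,0.028],[0,0.004,-0.002],-1],
    [[0.19,0.13,0.028],[0,0.004,-0.002],-1],
    [[0.205,0.13,0.028],[0,0.004,-0.002],-1],
    [[0.205,0.13,0.028],[0,0.004,-0.002],-1],
    [[0.205,0.13,0.028],[0,0.004,-0.002],-1],
    [[0.205,0.13,0.028],[0,0.004,-0.002],-1],
    [[0.205,0.13,0.028],[0,0.004,-0.002],-1],
  ],
)

```text
time_s: 11.48
tool_pos: [0.5767, -0.1759, 0.2325]
ee_rot: [-3.035, -0.195, -0.678]
force: [-0.6, 0.1, -1.5]
width: 0.128
```

Run:
```python
from h import *
np.set_printoptions(precision=4,suppress=True)
s=st(); print(inc(tcp(),RT))
S={}
for cam in ("side","top"):
    p,d=shot(cam); S[cam]=p; np.savez(f"/tmp/{cam}2.npz",p=p,d=d)
    for n in ("red_face","red_centre","lens_front","view","blue_centre","peg"):
        for r in manip.pinpoint(n,cam)[:3]:
            w=world(cam,r["centre"])
            print(cam,n,round(r["p"],2),w,"in lens frame",RM.T@(w-L))
c=lambda p,u,v,w,h:cv2.resize(p[v:v+h,u:u+w],(400,400),interpolation=cv2.INTER_CUBIC)
cv2.imwrite("pics/m7.png",np.hstack([c(S["side"],330,110,120,120),c(S["top"],200,60,220,220)])[:,:,::-1])
```

```text
t 11.4833 pos [ 0.5767 -0.1759  0.2325] rot [-3.0346 -0.1954 -0.6778] F [-0.6  0.1 -1.5] w 0.128 q [-0.54  0.33  1.74  0.39  0.76  0.65]
([-0.011, 0.006, 0.007], [0.0, -0.002, 0.002])
side red_face 0.71 [ 0.5005 -0.0618  0.0274] in lens frame [-0.2796  0.1242 -0.1056]
side red_face 0.59 [0.3967 0.1132 0.0229] in lens frame [-0.3552  0.3108 -0.0754]
side red_face 0.55 [ 0.6206 -0.1679  0.1945] in lens frame [-0.1131  0.004   0.0011]
side red_centre 0.95 [0.4083 0.0992 0.0486] in lens frame [-0.3354  0.2955 -0.0562]
side red_centre 0.57 [ 0.4991 -0.044   0.0475] in lens frame [-0.2704  0.142  -0.0877]
side red_centre 0.56 [ 0.589  -0.1705  0.2013] in lens frame [-0.1389  0.0054  0.0206]
side lens_front 0.72 [ 0.7263 -0.1605  0.2375] in lens frame [ 0.001  -0.0019 -0.0047]
side blue_centre 0.76 [0.5484 0.2494 0.054 ] in lens frame [-0.1902  0.427  -0.118 ]
side peg 0.67 [0.5488 0.2081 0.0928] in lens frame [-0.1781  0.386  -0.0808]
top red_face 0.79 [0.4005 0.1159 0.0266] in lens frame [-0.3499  0.313  -0.0737]
top red_face 0.54 [ 0.5043 -0.0624  0.0305] in lens frame [-0.275   0.1231 -0.1044]
top red_face 0.41 [ 0.6164 -0.1721  0.1953] in lens frame [-0.117   0.0003  0.0038]
top red_centre 0.86 [ 0.4985 -0.0412  0.0472] in lens frame [-0.2708  0.1449 -0.0879]
top red_centre 0.86 [0.412  0.0994 0.0461] in lens frame [-0.3331  0.2951 -0.0601]
top red_centre 0.68 [ 0.5922 -0.1721  0.2064] in lens frame [-0.134   0.0033  0.024 ]
top lens_front 0.81 [ 0.7286 -0.1587  0.2406] in lens frame [ 0.0046 -0.0003 -0.0029]
top view 0.2 [0.5438 0.1771 0.0437] in lens frame [-0.2069  0.3558 -0.1216]
top blue_centre 0.74 [0.552  0.2533 0.0578] in lens frame [-0.1849  0.4305 -0.1163]
top peg 0.51 [0.5496 0.207  0.0908] in lens frame [-0.1784  0.3848 -0.0828]
```

View pics/m7.png

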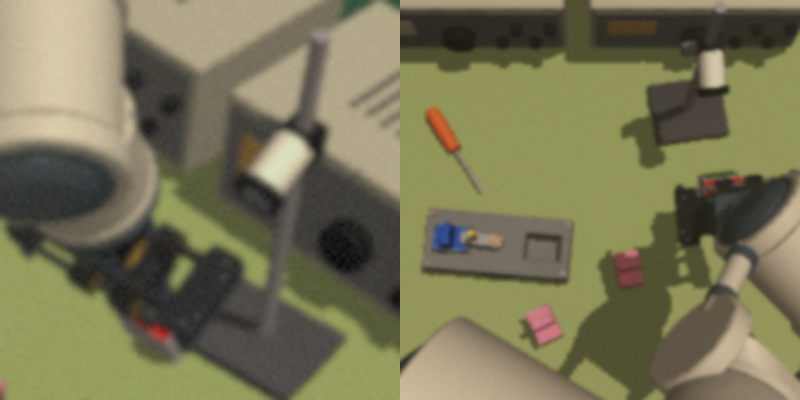

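The module is held in front of the lens at side ~(378,210). The blade lies over blue, the red pocket is empty, and the pinks haven't moved. I'll make a small correction now.

```bash
echo 'L=L+.0012*a-.001*RM[:,2]' >> h.py
python3 - <<'E'
from h import *
for i in range(4):
    s=st(); print(inc(tcp(),RT)); manip.get_image("side")
E
```

```text
t 12.1833 pos [ 0.5771 -0.176   0.2327] rot [-3.0347 -0.1955 -0.6785] F [-0.5  0.2 -1.5] w 0.126 q [-0.54  0.33  1.74  0.39  0.76  0.66]
([-0.008, 0.005, 0.011], [0.0, -0.002, 0.002])
t 12.2333 pos [ 0.5771 -0.176   0.2327] rot [-3.0347 -0.1955 -0.6784] F [-0.2  0.9 -1.3] w 0.128 q [-0.54  0.33  1.74  0.39  0.76  0.66]
([-0.007, 0.005, 0.011], [0.0, -0.002, 0.002])
t 12.2833 pos [ 0.5771 -0.1761  0.2327] rot [-3.0347 -0.1955 -0.6784] F [ 0.2  0.2 -0.5] w 0.133 q [-0.54  0.33  1.74  0.39  0.76  0.66]
([-0.007, 0.005, 0.011], [0.0, -0.002, 0.002])
t 12.3333 pos [ 0.5771 -0.176   0.2327] rot [-3.0346 -0.1955 -0.6783] F [ 0.4 -0.3 -1.4] w 0.131 q [-0.54  0.33  1.74  0.39  0.76  0.65]
([-0.007, 0.005, 0.011], [0.0, -0.002, 0.002])
```

Call:
step_arm(
  increments=[
    [[-0.004,0.003,0.006],[0,-0.002,0.002],-1],
    [[-0.007,0.005,0.011],[0,-0.002,0.002],-1],
    [[-0.007,0.005,0.011],[0,-0.002,0.002],-1],
    [[-0.007,0.005,0.011],[0,-0.002,0.002],-1],
    [[-0.007,0.005,0.011],[0,-0.002,0.002],-1],
    [[-0.007,0.005,0.011],[0,-0.002,0.002],-1],
    [[-0.007,0.005,0.011],[0,-0.002,0.002],-1],
    [[-0.007,0.005,0.011],[0,-0.002,0.002],-1],
  ],
)

```text
time_s: 13.05
tool_pos: [0.5769, -0.1773, 0.2296]
ee_rot: [-3.036, -0.191, -0.674]
force: [-0.3, 0.3, -0.6]
width: 0.132
```

Run:
```python
from h import *
np.set_printoptions(precision=4,suppress=True)
s=st(); print(inc(tcp(),RT))
for k in range(3):
  for cam in ("side","top"):
    p,d=shot(cam); o=[]
    for n,t in (("red_face",L-.12*a),("red_centre",L-.12*a+RM@[-.02,0,.022]),("lens_front",L)):
        W=[RM.T@(world(cam,r["centre"])-t) for r in manip.pinpoint(n,cam)]
        W=[w for w in W if np.linalg.norm(w)<.03]; print(cam,n,W[0] if W else None)
# held block from depth: points in the face-frame near expected module volume
for cam in ("side","top"):
    p,d=shot(cam); C=cloud(cam,d)[d>0]; Q=(C-(L-.12*a))@RM; P=p[d>0].astype(int)
    m=(abs(Q[:,0]+.02)<.03)&(abs(Q[:,1])<.038)&(Q[:,2]>-.035)&(Q[:,2]<.03)
    q=Q[m]; print(cam,m.sum(),np.percentile(q,[1,5,95,99],axis=0))
```

```text
t 13.05 pos [ 0.5769 -0.1773  0.2296] rot [-3.0356 -0.1908 -0.6736] F [-0.3  0.3 -0.6] w 0.132 q [-0.54  0.33  1.74  0.39  0.76  0.66]
([-0.001, 0.0, -0.0], [0.0, -0.0, 0.0])
side red_face [0.0025 0.0028 0.0008]
side red_centre [-0.0005  0.0025 -0.0006]
side lens_front [ 0.0014  0.0035 -0.002 ]
top red_face [ 0.0018 -0.0041  0.0002]
top red_centre [ 0.0013  0.0011 -0.0014]
top lens_front [0.0037 0.0049 0.0014]
side red_face [ 0.0038  0.0002 -0.0007]
side red_centre [-0.0039  0.0063 -0.0017]
side lens_front [ 0.0007 -0.0016 -0.0034]
top red_face [ 0.0036 -0.0002  0.0001]
top red_centre [-0.0009  0.0014  0.0006]
top lens_front [ 0.0035  0.0017 -0.0006]
side red_face [0.008  0.0027 0.0009]
side red_centre [-0.0026  0.0044 -0.0025]
side lens_front [ 0.     0.002 -0.003]
top red_face [ 0.0023 -0.0022  0.002 ]
top red_centre [ 0.0002 -0.0006 -0.0003]
top lens_front [ 0.0007 -0.0023 -0.0004]
side 112 [[-0.0393 -0.0279 -0.0233]
 [-0.0391 -0.0272 -0.021 ]
 [-0.0315  0.0229  0.0267]
 [-0.0303  0.0272  0.0273]]
top 131 [[-0.0261 -0.0284 -0.0218]
 [-0.0203 -0.026  -0.0178]
 [ 0.002   0.027   0.0273]
 [ 0.0024  0.0273  0.029 ]]
```

Run:
```python
from h import *
s=st(); print(np.abs(s["qvel"]).max(),inc(tcp(),RT)); print(manip.finish_job())
```

```text
t 14.35 pos [ 0.5768 -0.1773  0.2295] rot [-3.0355 -0.1907 -0.6735] F [-0.3  0.7 -1.4] w 0.133 q [-0.54  0.33  1.74  0.39  0.76  0.66]
0.0007712802483712033 ([-0.0, 0.0, -0.0], [0.0, -0.0, 0.0])
the job is handed in; nothing more can be done
None
```

The turnbutton is across the blue module. The red module is being held still, 120 mm in front of the lens on its axis, leaned back 25°. I handed the job in at 14.4 s; no verdict is reported.

- **Turnbutton:** I swung it by the peg until it met its stop at about 7 N. After I let go, the peg measured at about 1.57 rad.
- **Red module:** I pulled it straight up by its tab. The last viewed picture shows its pocket empty, the blue module still in its pocket under the blade, and the pink look-alikes unmoved. I did not check the other things on the desk one by one.
- **Final pose:** The tool is within about 0.3 mm of its computed target. The networks put the module and the lens within about 4 mm of where I expected on average. The worst single reading was 8 mm along the lens axis.
- **Disagreement:** The side camera's readings put the face about 3–8 mm nearer the lens than planned. The top camera's depth edges put it only about 2 mm nearer. I trusted the grasp geometry and did not correct for it.

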